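# Clip two plywood templates into their sprung clip boards

## Task

Put the two plywood templates away: lay each on its own clip board (the wide template on the wide board, the narrow one on the narrow board), grip uppermost, and slide it nose first under the low crossbar and on beneath the sprung clip, letting its edge lift the clip, until it is fully home against the end stop; then let go. A pine offcut is lying in the way on the wide board: lay it down flat on the bench, clear of both boards. Leave everything else standing where it is.

Things in the scene. Friction and masses are not known exactly. Their poses are not given: they have to be found in the camera images.
- wide_template: Wide template: stiff plywood plate 120 (x) x 64 (y) x 6 mm lying flat, 140 g, with a wooden grip bar on top: 38 (x) x 16 (y) mm, centred at x = -36 mm, y = 0, its top 38 mm above the plate's underside; pinch it across y from above. Origin: centre of the plate's underside; +x points to the nose, the end far from the grip, with rounded corners; z up.
- narrow_template: Narrow template: stiff plywood plate 120 (x) x 44 (y) x 6 mm lying flat, 110 g, with a wooden grip bar on top: 38 (x) x 16 (y) mm, centred at x = -36 mm, y = 0, its top 38 mm above the plate's underside; pinch it across y from above. Origin: centre of the plate's underside; +x points to the nose, the end far from the grip, with rounded corners; z up.
- wide_template_nose (a point): middle of the wide template's nose edge, on its underside (60 mm ahead of its origin)
- narrow_template_nose (a point): middle of the narrow template's nose edge, on its underside (60 mm ahead of its origin)
- wide_board: Wide template's clip board, fixed on the bench: wooden base 85 mm wide (y), 8 mm thick, x = -95 to +82 mm, with a lane 69 mm wide along x. Origin: on the bench top under the lane's centre line; +x is the way the template slides in; z up. Highest part 34 mm. A template fully home has its origin at x = 0, y = 0, z = 8 mm of the board, its grip in front of the crossbar.
- narrow_board: Narrow template's clip board, fixed on the bench: wooden base 65 mm wide (y), 8 mm thick, x = -95 to +82 mm, with a lane 49 mm wide along x. Origin: on the bench top under the lane's centre line; +x is the way the template slides in; z up. Highest part 34 mm. A template fully home has its origin at x = 0, y = 0, z = 8 mm of the board, its grip in front of the crossbar.
- wide_board_apron (a point): wide board: middle of its bare apron, on the base, board x = -64 mm. The apron runs from x = -95 to -33 mm; then side fences, 16 to 18 mm high above the bench, line the lane from x = -33 to +60 mm, their first 14 mm flared outward.
- wide_board_crossbar (a point): wide board: middle of the low crossbar's underside, board x = -3 mm, 18 mm above the bench (10 mm over the base). The bar spans the whole lane, x = -10 to +4 mm, its top 26 mm above the bench.
- wide_board_bend (a point): wide board: the spot on the base where the rolled bend of the sprung steel clip bears down, board x = 32 mm. The clip is hinged at x = 68 mm; its smooth flared lip starts at x = 13 mm, its edge 18 mm above the bench (10 mm over the base), so a plate pushed along the base lifts it: some 5 to 10 N of push, then 3 to 4 N down on the plate.
- wide_board_stop (a point): wide board: foot of the end stop that the template's nose must reach, board x = 60 mm, on the base.
- narrow_board_apron (a point): narrow board: middle of its bare apron, on the base, board x = -64 mm. The apron runs from x = -95 to -33 mm; then side fences, 16 to 18 mm high above the bench, line the lane from x = -33 to +60 mm, their first 14 mm flared outward.
- narrow_board_crossbar (a point): narrow board: middle of the low crossbar's underside, board x = -3 mm, 18 mm above the bench (10 mm over the base). The bar spans the whole lane, x = -10 to +4 mm, its top 26 mm above the bench.
- narrow_board_bend (a point): narrow board: the spot on the base where the rolled bend of the sprung steel clip bears down, board x = 32 mm. The clip is hinged at x = 68 mm; its smooth flared lip starts at x = 13 mm, its edge 18 mm above the bench (10 mm over the base), so a plate pushed along the base lifts it: some 5 to 10 N of push, then 3 to 4 N down on the plate.
- narrow_board_stop (a point): narrow board: foot of the end stop that the template's nose must reach, board x = 60 mm, on the base.
- wide_board_clip (a joint): lift of the wide board's sprung clip, rad: 0 down on the bare base, about 0.12 with a template under its bend, 0.6 at most; it springs back
- narrow_board_clip (a joint): lift of the narrow board's sprung clip, rad: 0 down on the bare base, about 0.12 with a template under its bend, 0.6 at most; it springs back
- offcut: bare pine offcut, a block 35 (x) x 72 (y) x 28 (z) mm, about 50 g, lying at the start across the wide board's apron, in the template's way. Origin: centre of its underside. It can be pinched across its 35 mm width from above.
- sanding_block: bystander: cork sanding block 60 (x) x 105 (y) x 33 mm, on the bench. Origin: centre of its underside
- paint_jar: bystander: small glass jar of red paint, 49 mm across, 62 mm high. Origin: centre of its underside
- cotton_reel: bystander: wooden reel of thread standing up, 35 mm across, 42 mm high. Origin: centre of its underside
- pin_tin: bystander: round flat tin, 62 mm across, 24 mm high. Origin: centre of its underside
- mug: bystander: mug, 82 mm across, 118 mm with its handle (y), 100 mm high. Origin: centre of its underside
- model_plane: large model aeroplane, fixed, tail to the robot. World m: fuselage x 0.37-0.78, y -0.15-0, 0.12 high; tailplane x 0.37-0.47, y -0.18-0.08, 0.073 high; fin y -0.05, x 0.37-0.48, 0.182 high; wings 0.062 high: left beyond x 0.63, right beyond x 0.60 (0.555 at its tip, y -0.57). Free bench: left of it y 0.10-0.55, x 0.33-0.63; right of it y -0.56--0.19, x 0.31-0.55.

How it is judged (in metres and radians):
At the end, for the whole second after the job is handed in: Each template lies flat on the base of its own board, in the lane, nose within 5 mm of the end stop and held under the lifted clip (clip at more than 0.07 rad), square to the lane within 0.08 rad; the offcut lies on one of its long faces on the bench, touching neither board; all of it at rest (x of wide_template_nose in the frame of wide_board above 0.055 m and y of wide_template_nose in the frame of wide_board between -0.006 and 0.006 m and z of wide_template_nose in the frame of wide_board between 0.005 and 0.012 m and angle between the x axis of wide_template and the x axis of wide_board, either way round below 0.08 rad and angle between each of wide_template, narrow_template's own z axis and vertical below 0.06 rad and value of joint each of wide_board_clip, narrow_board_clip above 0.07 rad and linear speed of each of wide_template, narrow_template, offcut below 0.01 m/s and x of narrow_template_nose in the frame of narrow_board above 0.055 m and y of narrow_template_nose in the frame of narrow_board between -0.006 and 0.006 m and z of narrow_template_nose in the frame of narrow_board between 0.005 and 0.012 m and angle between the x axis of narrow_template and the x axis of narrow_board, either way round below 0.08 rad and height (world z) of offcut below 0.021 m and contact force between offcut and wide_board below 0.05 N and contact force between offcut and narrow_board below 0.05 N).
It fails at once if the sanding block is shifted by more than 30 mm or tipped over (distance of sanding_block from where it was at the start of the episode above 0.03 m or angle between sanding_block's own z axis and vertical above 0.5 rad).
It fails at once if the paint jar is shifted by more than 30 mm or tipped over (distance of paint_jar from where it was at the start of the episode above 0.03 m or angle between paint_jar's own z axis and vertical above 0.5 rad).
It fails at once if the cotton reel is shifted by more than 30 mm or tipped over (distance of cotton_reel from where it was at the start of the episode above 0.03 m or angle between cotton_reel's own z axis and vertical above 0.5 rad).
It fails at once if the pin tin is shifted by more than 30 mm or tipped over (distance of pin_tin from where it was at the start of the episode above 0.03 m or angle between pin_tin's own z axis and vertical above 0.5 rad).
It fails at once if the mug is shifted by more than 30 mm or tipped over (distance of mug from where it was at the start of the episode above 0.03 m or angle between mug's own z axis and vertical above 0.5 rad).
It also fails if it takes over 72 s, if anything falls off the work surface, if the arm or the gripper's body presses on something with over 40 N, if the wrist force passes 120 N, or if a joint passes its speed limit or range.

## Robot

A 6-joint arm with a two-finger parallel gripper is mounted at the origin on a cart in front of the work surface, level with it; the furniture and walls round the work are solid. World frame = base frame: x ahead of the robot, y to its left, z up, the work surface at z = 0. Lengths are in m, angles in degrees, forces in N, time in s.
With the tool pointing down it reaches from about 0.325 to 0.775 m from the base axis. Payload 5.5 kg.
Tool frame: the origin (TCP) lies midway between the tips of the shut fingers; the grasp point (between the pads) lies env.pinch_z behind it (env.pinch_z is the distance from the TCP to the grasp point, in m); z points along the fingers, y is the line along which they close (so a half turn about z gives the same grasp; the last joint's range is limited). The gripper opens to 88 mm and grips with 3 to 60 N. Pads are 20 mm wide; open, the fingers measure 115 mm over their backs; the gripper's body (75 mm by 178 mm) begins 61 mm behind the grasp point.
Start: joints at [72.038, 5.22, 70.514, -0, 104.267, -3.249], TCP at [0.152, 0.58, 0.223] pointing down, gripper open.
Joint ranges: [-164.24, 164.24], [-49.07, 125.15], [9.68, 141.18], [-86.29, 266.29], [3.28, 154.24], [-151.56, 151.56]. Speed limits (degrees/s): [147.25, 147.25, 172.46, 180, 180, 180].

## Interface

Orientations are given as a 3x3 rotation matrix whose columns are the frame's x, y, z axes.
In Python, from workcell import env, camera, ticket gives the robot as it stands.
- The arm moves only by the shell command python3 -m pendant 'ROWS'. ROWS is JSON, a list of rows, each an object with "fingers": the finger opening in m, from 0 to 0.0878; "dp": the shift along the tool's x, y, z in m, a list of three; "roll": the turn about the tool's z in degrees. In form: [{"fingers": fingers, "dp": [tx, ty, tz], "roll": roll}, ...]. A call has 1 to 12 rows; each row is the pose to reach, as a shift and turn from the pose commanded when the call began, along the tool's axes at that moment; what a row does not reach only later rows make up. A row lasts 1/10 s, in which the tool goes at most 50 mm and 8.59 degrees, less where a joint would pass 70% of its speed; a pose out of reach is approached as far as the arm can. A call with a gripper value outside its range is refused whole. The fingers move at their own pace and stop on an object; the grip force is fixed at half the most. Time passes only in rows, so rows that repeat a pose let the fingers close. It gives the time, the measured TCP pose, the force, the opening and the grip force at its end, in the units of the state.
- env.state(): the state, without advancing time (a new reading comes with each control period).
- camera(name): name is "side" or "top"; returns a dict with "image" (384x512x3 uint8, blue, green, red), "range_z" (384x512 float32, m along the optical axis (not along the pixel's ray), 0 where there is no reading), "vertical_fov" (degrees; the focal length in pixels is half the picture's height over the tangent of half this angle, whatever the lens; pixels are square), "cx", "cy" (the principal point, pixels), "R" (3x3) and "t" (3): a world point X has camera coordinates R X + t. Camera axes: x right, y down, z forward; pixel columns grow to the right and rows downward; lengths in m; the calibration is good to about 2 mm. A picture is of the moment at which its call begins.
- ticket.close_job(): hands the job in; it is judged then, once.
The state is a dict: "time": time; "joint_pos": joint angles; "dq": joint speeds; "effort": joint torques, N m; "tool_pos": TCP position; "orientation": TCP orientation; "ft_force": force on the tool from outside, world axes, zero at the start; "torque": the same for the moment, N m; "gripper_width": finger opening in m; "grip_force": force on a finger pad.
Only numpy, scipy, OpenCV 4.12 (cv2) and the standard library are available. Lean on these libraries where they do the work, as an engineer would, in place of code of your own. Each camera call takes 0.05 s, during which the arm holds its last target. There are 200 camera calls.

## Working session

There is one attempt and no reset: what is moved stays moved. The work goes in short steps, Python scripts to look and compute and a shell command to move; the robot and the scene stay as the last step left them, time stands still between calls to the robot, and variables do not carry over. Pictures are saved under pics/ and viewed, at most 10 in all, crops included, and the job is handed in when it is done.

```bash
mkdir -p pics; ls; cat > h.py <<'E'
import numpy as np, cv2
from workcell import env, camera, ticket
def cam(n):
    c=camera(n); c['f']=c['image'].shape[0]/2/np.tan(np.radians(c['vertical_fov'])/2); c['R']=np.array(c['R']);c['t']=np.array(c['t']); return c
def cloud(c):
    h,w=c['range_z'].shape; v,u=np.mgrid[:h,:w]; z=c['range_z']
    P=np.stack([(u-c['cx'])/c['f']*z,(v-c['cy'])/c['f']*z,z],-1)
    return (P-c['t'])@c['R']
def ray(c,u,v,h):
    d=np.array([(u-c['cx'])/c['f'],(v-c['cy'])/c['f'],1])@c['R']; o=-c['t']@c['R']
    return o+d*(h-o[2])/d[2]
E
python3 - <<'E'
from h import *
print(env.pinch_z, env.state())
for n in('top','side'):
    c=cam(n); print(n,c['f'],c['cx'],c['cy'],c['R'].round(3).tolist(),c['t'],(-c['t']@c['R']).round(3))
    cv2.imwrite(f'pics/{n}0.png',c['image']); np.savez(f'{n}0.npz',**c)
E
```

```text
pics
0.0187 {'time': 0.0, 'joint_pos': array([ 7.20387256e+01,  5.26382193e+00,  7.05800720e+01, -2.69792693e-04,
        1.04266257e+02, -3.25108767e+00]), 'dq': array([ 0.05089858, -0.02179334,  0.01313675,  0.01810473,  0.00099465,
       -0.03415433]), 'effort': array([ 1.09237175e-03, -4.46462631e+01, -4.06449437e+01,  6.99351495e-02,
        2.95895326e-02, -1.80741308e-04]), 'tool_pos': array([0.15229742, 0.58005399, 0.22151723]), 'orientation': array([[-9.67222297e-01,  2.53930466e-01, -5.88505219e-04],
       [ 2.53931127e-01,  9.67220571e-01, -1.83020572e-03],
       [ 1.04469362e-04, -1.91965557e-03, -9.99998152e-01]]), 'ft_force': array([ 0.73346516, -0.42425618,  0.60832472]), 'torque': array([ 0.02077097, -0.00099016,  0.03396812]), 'grip_force': 0.0, 'gripper_width': 0.08748814739308143}
top 393.02831494948987 266.15426045126424 187.11244067905767 [[0.081, -0.997, -0.004], [-0.974, -0.079, -0.211], [0.21, 0.021, -0.977]] [0.01296121 0.48286529 1.31712195] [0.193 0.023 1.389]
side 426.5265825560956 253.8420132061484 196.2917860176138 [[-0.984, -0.176, -0.004], [-0.115, 0.657, -0.745], [0.133, -0.733, -0.667]] [0.50758661 0.06283186 1.82685333] [0.263 1.388 1.267]
```

View pics/top0.png

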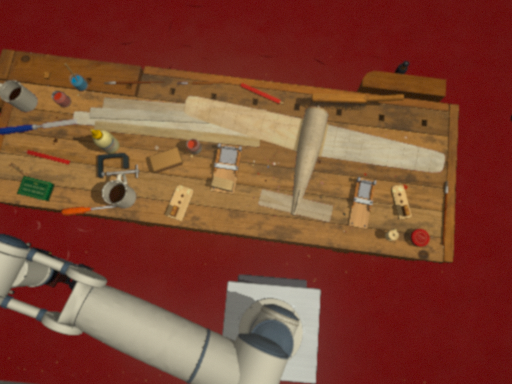

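View pics/side0.png

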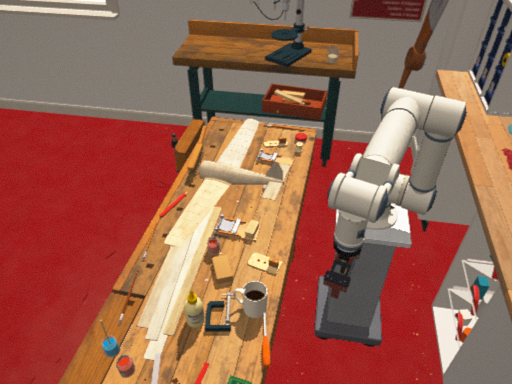

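Top view: the wide board with the offcut on its near end is at about (226,168), the wide template at (180,203), the narrow board at (363,203) and the narrow template at (402,200). The mug is at (118,193), the sanding block at (165,159), the jar at (193,146), the reel at (393,235) and the tin at (420,237). The side view shows the same things, smaller.

```bash
python3 - <<'E'
from h import *
c=dict(np.load('top0.npz')); s=dict(np.load('side0.npz'))
a=c['image'][125:225,160:260]; b=c['image'][160:260,335:435]
r=lambda i,k=4:cv2.resize(i,(400,300*1 if 0 else 400),interpolation=cv2.INTER_CUBIC)
cv2.imwrite('pics/crop1.png',np.hstack([r(a),r(b)]))
P=cloud(c)
for n,(y0,y1,x0,x1) in {'wt':(183,222,165,195),'nt':(180,222,388,415)}.items():
    Q=P[y0:y1,x0:x1].reshape(-1,3); print(n,np.histogram(Q[:,2],np.arange(-.01,.06,.005)))
ps=cloud(s); Q=ps[250:275,245:285].reshape(-1,3);print(np.histogram(Q[:,2],np.arange(-.01,.06,.005)))
E
```

```text
wt (array([ 39, 326, 424, 279,  26,   3,   5,   8,  10,  28,  10,   0,   0]), array([-0.01 , -0.005,  0.   ,  0.005,  0.01 ,  0.015,  0.02 ,  0.025,
        0.03 ,  0.035,  0.04 ,  0.045,  0.05 ,  0.055]))
nt (array([ 55, 421, 398, 158,  25,   4,   6,   8,  18,  30,   6,   0,   0]), array([-0.01 , -0.005,  0.   ,  0.005,  0.01 ,  0.015,  0.02 ,  0.025,
        0.03 ,  0.035,  0.04 ,  0.045,  0.05 ,  0.055]))
(array([ 95, 396, 303, 115,  15,  11,   8,  15,  19,  14,   3,   0,   0]), array([-0.01 , -0.005,  0.   ,  0.005,  0.01 ,  0.015,  0.02 ,  0.025,
        0.03 ,  0.035,  0.04 ,  0.045,  0.05 ,  0.055]))
```

View pics/crop1.png

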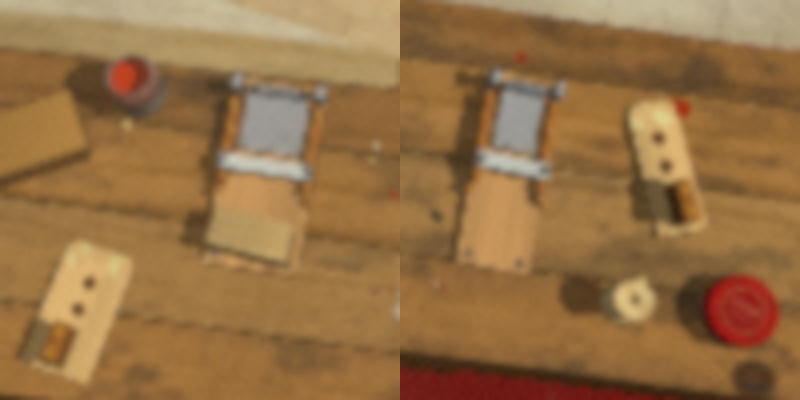

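The left crop shows the wide board, with crossbar at about (226,166) in the original image and the offcut on its apron at (222,183). The wide template's nose points away from the robot, with its grip at (174,211). The right crop shows the narrow board, crossbar at (463,200)/4 into the crop, and the narrow template with its grip near the robot.

```bash
python3 - <<'E'
from h import *
c=dict(np.load('top0.npz'))
hsv=cv2.cvtColor(c['image'],cv2.COLOR_BGR2HSV)
def at(X,Y,o):
    u=o[0]+X/4;v=o[1]+Y/4; return hsv[int(v),int(u)]
L=(160,125);R=(235,160)
for n,X,Y,o in [('wt',100,320,L),('wt',95,260,L),('wgrip',57,342,L),('bench',150,300,L),('bench2',30,240,L),('bench3',380,220,L),('bar',265,165,L),('clip',270,120,L),('off',250,235,L),('apron',260,195,L),('fence',318,130,L),('post',237,82,L),
 ('nt',665,190,R),('nt',650,115,R),('ngrip',686,200,R),('nbench',580,150,R),('nbench',700,250,R),('nbar',515,165,R),('nclip',520,120,R),('napr',500,220,R)]: print(n,at(X,Y,o))
E
```

```text
wt [ 19 125 210]
wt [ 19 124 216]
wgrip [ 14 181 155]
bench [ 17 144 152]
bench2 [ 17 143 153]
bench3 [ 17 156 160]
bar [ 26  19 197]
clip [ 16  18 156]
off [ 18 120 183]
apron [ 16 139 197]
fence [ 14 167 162]
post [ 18  23 147]
nt [ 17 145  81]
nt [ 19 117 216]
ngrip [ 15 189 144]
nbench [ 16 158 155]
nbench [ 16 145 151]
nbar [ 30  18 186]
nclip [ 15  10 156]
napr [ 16 139 197]
```

```bash
cat > seg.py <<'E'
from h import *
K=6
def region(c,x0,y0,x1,y1,fn):
    im=cv2.resize(c['image'][y0:y1,x0:x1],None,fx=K,fy=K,interpolation=cv2.INTER_CUBIC)
    m=fn(cv2.cvtColor(im,cv2.COLOR_BGR2HSV).astype(int)).astype(np.uint8)
    cs,_=cv2.findContours(m,cv2.RETR_EXTERNAL,cv2.CHAIN_APPROX_NONE)
    k=max(cs,key=cv2.contourArea)[:,0].astype(float)
    return (k+.5)/K-.5+[x0,y0]
def rect(c,k,z):
    W=np.array([ray(c,u,v,z)[:2] for u,v in k])
    (cx,cy),(w,h),a=cv2.minAreaRect((W*1000).astype(np.float32))
    if w<h: a+=90; w,h=h,w
    a=(a+90)%180-90
    return np.array([cx,cy,w,h,a])
E
python3 - <<'E'
from seg import *
c=dict(np.load('top0.npz'))
pl=lambda h:(h[...,2]>182)&(h[...,1]>80)
gr=lambda h:(h[...,1]<72)&(h[...,2]>110)
bar=lambda h:(h[...,1]<72)&(h[...,2]>168)
f=lambda n,r:print(n,r.round(1))
f('wt',rect(c,region(c,162,180,198,225,pl),.006))
f('nt',rect(c,region(c,388,180,415,222,pl),.006))
f('wboard metal',rect(c,region(c,210,140,245,172,gr),.026))
f('wbar',rect(c,region(c,210,155,245,175,bar),.026))
f('nbar',rect(c,region(c,348,190,377,209,bar),.026))
f('wclip top',rect(c,region(c,210,140,245,160,gr),.03))
f('nclip top',rect(c,region(c,348,172,380,196,gr),.03))
f('napron',rect(c,region(c,345,200,375,230,lambda h:(h[...,2]>176)&(h[...,1]>100)),.008))
f('apr+off',rect(c,region(c,208,169,238,193,lambda h:(h[...,2]>170)&(h[...,1]>80)),.008))
f('off',rect(c,region(c,208,172,238,190,lambda h:(h[...,2]>168)&(h[...,1]>80)&(h[...,1]<129)),.036))
P=cloud(c)
for n,(x0,y0,x1,y1,z0,z1) in {'wgrip':(165,200,185,222,.03,.046),'ngrip':(392,200,415,222,.03,.046),'off':(205,170,238,195,.03,.045)}.items():
    Q=P[y0:y1,x0:x1].reshape(-1,3);Q=Q[(Q[:,2]>z0)&(Q[:,2]<z1)];print(n,len(Q),Q.mean(0).round(4),Q.min(0),Q.max(0))
E
```

```text
wt [410.5 357.7 119.7  63.4 -14.3]
nt [ 498.5 -427.7   78.8   42.7   17.2]
wboard metal [594.6 199.   64.   59.7  -2.8]
wbar [552.1 204.5  69.8  15.4  87.1]
nbar [ 466.1 -288.7   47.8   14.2   80.8]
wclip top [598.8 198.   59.3  53.6  88.3]
nclip top [ 508.5 -294.    61.3   39.8   -9.4]
napron [ 415.3 -285.4   81.7   61.1   -7.9]
apr+off [504.5 205.7  85.2  82.6  85.7]
off [487.8 207.3  74.3  35.1  77.4]
wgrip 48 [0.3742 0.3662 0.0374] [0.35531065 0.35600674 0.03141579] [0.39402571 0.37712723 0.04307831]
ngrip 54 [ 0.4417 -0.44    0.0365] [ 0.42378814 -0.45363031  0.0301062 ] [ 0.45920993 -0.42818665  0.04403547]
off 198 [0.4845 0.2075 0.0354] [0.46318345 0.1704832  0.03044493] [0.50623294 0.24389163 0.04130397]
```

```bash
cat > rectify.py <<'E'
from h import *
def rectify(c,o,yaw,z,s=2.5,L=(-110,95),W=62):
    # rows: board x from L1 (top) to L0; cols: board y from +W (left) to -W
    xs=np.arange(L[1],L[0],-1/s)/1000; ys=np.arange(W,-W,-1/s)/1000
    X,Y=np.meshgrid(xs,ys,indexing='ij'); a=np.radians(yaw)
    p=np.stack([o[0]+X*np.cos(a)-Y*np.sin(a),o[1]+X*np.sin(a)+Y*np.cos(a),np.full_like(X,z)],-1)
    q=p@c['R'].T+c['t']; u=q[...,0]/q[...,2]*c['f']+c['cx']; v=q[...,1]/q[...,2]*c['f']+c['cy']
    return cv2.remap(c['image'],u.astype(np.float32),v.astype(np.float32),cv2.INTER_CUBIC)
def grid(im,lane,s=2.5,L=(-110,95),W=62,bars=(-95,-33,-10,4,60,82)):
    im=im.copy()
    for y in(lane,-lane,0): cv2.line(im,(int((W-y)*s),0),(int((W-y)*s),im.shape[0]),(0,255,0),1)
    for x in bars: cv2.line(im,(0,int((L[1]-x)*s)),(12,int((L[1]-x)*s)),(255,255,0),1)
    return im
E
python3 - <<'E'
from rectify import *
c=dict(np.load('top0.npz'));s=dict(np.load('side0.npz'))
a=grid(rectify(c,(.5551,.2043),-3.,.018),34.5); b=grid(rectify(c,(.469,-.2892),-9.2,.018),24.5)
cv2.imwrite('pics/rb.png',np.hstack([a,b]))
for n,cc,o,yaw,w in(('wt',c,(.5551,.2043),-3,34),('wside',s,(.5551,.2043),-3,34),('n',c,(.469,-.2892),-9.2,24),('nside',s,(.469,-.2892),-9.2,24)):
    im=rectify(cc,o,yaw,.026,L=(-22,18),W=50); h=cv2.cvtColor(im,cv2.COLOR_BGR2HSV).astype(float)
    wt=np.clip((90-h[...,1])/50,0,1)*np.clip((h[...,2]-160)/30,0,1)
    i,j=np.mgrid[:wt.shape[0],:wt.shape[1]]; x=18-i/2.5; y=50-j/2.5
    k=(wt>.3).astype(np.uint8); m,lab,st,ce=cv2.connectedComponentsWithStats(k)
    b=1+np.argmax([st[q,4]*(abs(18-ce[q,1]/2.5+3)<8) for q in range(1,m)]); wt=wt*(lab==b)
    W=wt.sum(); mx,my=(wt*x).sum()/W,(wt*y).sum()/W; cv=np.cov(np.stack([x.ravel(),y.ravel()]),aweights=wt.ravel())
    print(n,'bar centre in est frame',round(mx,1),round(my,1),'yaw corr',np.degrees(.5*np.arctan2(-2*cv[0,1],cv[1,1]-cv[0,0])).round(2),'len',np.sqrt(12*cv[1,1]).round(1),np.sqrt(12*cv[0,0]).round(1))
E
```

```text
wt bar centre in est frame -2.9 0.4 yaw corr -1.24 len 65.8 11.8
wside bar centre in est frame 1.0 5.9 yaw corr -4.85 len 74.3 30.9
n bar centre in est frame -3.0 0.9 yaw corr 1.07 len 41.6 10.6
nside bar centre in est frame 1.3 6.9 yaw corr -8.59 len 58.3 28.9
```

View pics/rb.png

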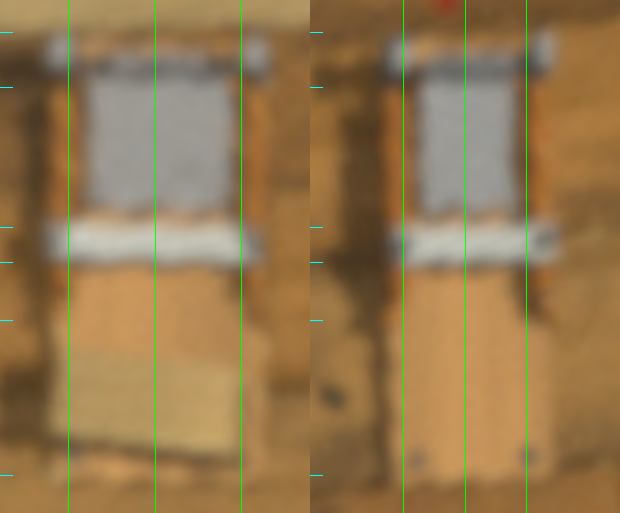

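In the rectified picture both crossbars fall where expected. The wide board's yaw looks nearer -4° and the narrow board's nearer -8°. I'll refine both once the offcut is out of the way.

```bash
cat > go.py <<'E'
import sys; from h import *
# usage: go.py x y z yaw_y(deg of tool y axis)   -> dp, roll from measured pose
def go(x,y,z,yaw,quiet=0):
    s=env.state(); R=np.array(s['orientation']); p=np.array(s['tool_pos'])
    cur=np.degrees(np.arctan2(R[1,1],R[0,1])); roll=-((yaw-cur+180)%360-180)
    print('dp',(R.T@(np.array([x,y,z])-p)).round(4),'roll',round(roll,1),'| q6->',round(np.degrees(np.arctan2(y,x))-(cur-roll),0),'pos',p.round(4),'yaw',cur.round(1),'t',s['time'],'F',np.round(s['ft_force'],1),'w',round(s['gripper_width'],4))
if __name__=='__main__': go(*map(float,sys.argv[1:]))
E
python3 go.py .485 .207 .10 -10
```

```text
dp [-0.4166 -0.2761  0.122 ] roll 85.3 | q6-> 33.0 pos [0.1523 0.5801 0.2216] yaw 75.3 t 0.1 F [-0.7 -1.  -0.1] w 0.0879
```

```bash
python3 -m pendant '[{"fingers":0.056,"dp":[-0.417,-0.276,0.05],"roll":85},{"fingers":0.056,"dp":[-0.417,-0.276,0.05],"roll":85},{"fingers":0.056,"dp":[-0.417,-0.276,0.05],"roll":85},{"fingers":0.056,"dp":[-0.417,-0.276,0.05],"roll":85},{"fingers":0.056,"dp":[-0.417,-0.276,0.05],"roll":85},{"fingers":0.056,"dp":[-0.417,-0.276,0.05],"roll":85},{"fingers":0.056,"dp":[-0.417,-0.276,0.05],"roll":85},{"fingers":0.056,"dp":[-0.417,-0.276,0.05],"roll":85},{"fingers":0.056,"dp":[-0.417,-0.276,0.05],"roll":85},{"fingers":0.056,"dp":[-0.417,-0.276,0.122],"roll":85},{"fingers":0.056,"dp":[-0.417,-0.276,0.122],"roll":85},{"fingers":0.056,"dp":[-0.417,-0.276,0.122],"roll":85}]'; python3 go.py .486 .207 .014 -10
```

```text
time: 1.3
tool_pos: [0.4838, 0.204, 0.0939]
orientation: [[0.172, 0.985, -0.01], [0.985, -0.172, -0.004], [-0.006, -0.009, -1.0]]
ft_force: [-0.2, -0.1, -1.1]
gripper_width: 0.0563
grip_force: 0.0
dp [0.0038 0.0023 0.0798] roll 0.1 | q6-> 33.0 pos [0.4838 0.204  0.0939] yaw -9.9 t 1.3 F [-0.2 -0.1 -1.1] w 0.0563
```

```bash
python3 -m pendant '[{"fingers":0.056,"dp":[0.003,0.001,0.04],"roll":0},{"fingers":0.056,"dp":[0.003,0.001,0.07],"roll":0},{"fingers":0.056,"dp":[0.003,0.001,0.075],"roll":0},{"fingers":0.056,"dp":[0.003,0.001,0.075],"roll":0},{"fingers":0.0,"dp":[0.003,0.001,0.075],"roll":0},{"fingers":0.0,"dp":[0.003,0.001,0.075],"roll":0},{"fingers":0.0,"dp":[0.003,0.001,0.075],"roll":0},{"fingers":0.0,"dp":[0.003,0.001,0.075],"roll":0}]'; python3 go.py .35 .15 .10 -10
```

```text
time: 2.1
tool_pos: [0.4879, 0.2107, 0.0275]
orientation: [[0.169, 0.986, 0.002], [0.986, -0.169, 0.001], [0.002, 0.002, -1.0]]
ft_force: [-1.6, 0.1, 6.1]
gripper_width: 0.0345
grip_force: 30.0
dp [-0.083  -0.1256 -0.0729] roll 0.3 | q6-> 33.0 pos [0.4879 0.2107 0.0275] yaw -9.7 t 2.1 F [-1.6  0.1  6.1] w 0.0345
```

```bash
python3 -m pendant '[{"fingers":0.056,"dp":[0,0,0],"roll":0},{"fingers":0.056,"dp":[0,0,0],"roll":0},{"fingers":0.056,"dp":[0,0,0.012],"roll":0},{"fingers":0.056,"dp":[0,0,0.012],"roll":0},{"fingers":0.0,"dp":[0,0,0.012],"roll":0},{"fingers":0.0,"dp":[0,0,0.012],"roll":0},{"fingers":0.0,"dp":[0,0,0.012],"roll":0},{"fingers":0.0,"dp":[0,0,-0.03],"roll":0},{"fingers":0.0,"dp":[0,0,-0.07],"roll":0},{"fingers":0.0,"dp":[0,0,-0.07],"roll":0},{"fingers":0.0,"dp":[0,0,-0.07],"roll":0}]'; python3 go.py .35 .15 .06 -10
```

```text
time: 3.2
tool_pos: [0.4879, 0.2105, 0.097]
orientation: [[0.169, 0.986, 0.003], [0.986, -0.169, 0.001], [0.001, 0.003, -1.0]]
ft_force: [0.1, -1.0, -0.9]
gripper_width: 0.035
grip_force: 30.0
dp [-0.083  -0.1258  0.0365] roll 0.3 | q6-> 33.0 pos [0.4879 0.2105 0.097 ] yaw -9.7 t 3.2 F [ 0.1 -1.  -0.9] w 0.035
```

```bash
python3 -m pendant '[{"fingers":0.0,"dp":[-0.083,-0.126,0.0],"roll":0},{"fingers":0.0,"dp":[-0.083,-0.126,0.0],"roll":0},{"fingers":0.0,"dp":[-0.083,-0.126,0.0],"roll":0},{"fingers":0.0,"dp":[-0.083,-0.126,0.0],"roll":0},{"fingers":0.0,"dp":[-0.083,-0.126,0.05],"roll":0},{"fingers":0.0,"dp":[-0.083,-0.126,0.08],"roll":0},{"fingers":0.0,"dp":[-0.083,-0.126,0.088],"roll":0},{"fingers":0.0,"dp":[-0.083,-0.126,0.09],"roll":0},{"fingers":0.0,"dp":[-0.083,-0.126,0.09],"roll":0}]'; python3 go.py .35 .15 .007 -10
```

```text
time: 4.1
tool_pos: [0.3485, 0.1495, 0.0053]
orientation: [[0.169, 0.986, -0.002], [0.986, -0.169, -0.001], [-0.001, -0.002, -1.0]]
ft_force: [-1.3, 0.2, 3.0]
gripper_width: 0.035
grip_force: 30.0
dp [ 0.0007  0.0014 -0.0017] roll 0.3 | q6-> 33.0 pos [0.3485 0.1495 0.0053] yaw -9.7 t 4.1 F [-1.3  0.2  3. ] w 0.035
```

```bash
python3 -m pendant '[{"fingers":0.06,"dp":[0,0,-0.001],"roll":0},{"fingers":0.06,"dp":[0,0,-0.001],"roll":0},{"fingers":0.06,"dp":[0,0,-0.05],"roll":0},{"fingers":0.06,"dp":[0,0,-0.1],"roll":0},{"fingers":0.06,"dp":[0,0,-0.12],"roll":0},{"fingers":0.06,"dp":[0,0,-0.12],"roll":0}]'; python3 go.py .3749 .3664 .11 75.7
```

```text
time: 4.7
tool_pos: [0.3508, 0.1503, 0.1295]
orientation: [[0.169, 0.986, 0.007], [0.986, -0.169, 0.002], [0.003, 0.006, -1.0]]
ft_force: [1.0, 0.8, 0.6]
gripper_width: 0.0602
grip_force: 0.0
dp [ 0.217  -0.0128  0.0201] roll -85.4 | q6-> -31.0 pos [0.3508 0.1503 0.1295] yaw -9.7 t 4.7 F [1.  0.8 0.6] w 0.0602
```

```bash
python3 -m pendant '[{"fingers":0.05,"dp":[0.217,-0.013,0.02],"roll":-85.4},{"fingers":0.05,"dp":[0.217,-0.013,0.02],"roll":-85.4},{"fingers":0.05,"dp":[0.217,-0.013,0.02],"roll":-85.4},{"fingers":0.05,"dp":[0.217,-0.013,0.02],"roll":-85.4},{"fingers":0.05,"dp":[0.217,-0.013,0.02],"roll":-85.4},{"fingers":0.05,"dp":[0.217,-0.013,0.02],"roll":-85.4},{"fingers":0.05,"dp":[0.217,-0.013,0.02],"roll":-85.4},{"fingers":0.05,"dp":[0.217,-0.013,0.02],"roll":-85.4},{"fingers":0.05,"dp":[0.217,-0.013,0.02],"roll":-85.4},{"fingers":0.05,"dp":[0.217,-0.013,0.02],"roll":-85.4},{"fingers":0.05,"dp":[0.217,-0.013,0.02],"roll":-85.4},{"fingers":0.05,"dp":[0.217,-0.013,0.02],"roll":-85.4}]'; python3 go.py .3749 .3664 .03 75.7
cat > edges.py <<'E'
from rectify import *
def edges(c,o,yaw,z,xr,yguess,win=7,dark=0,s=5):
    """subpixel position of the brightness edge near board y=yguess, for bands of x"""
    W=70; im=rectify(c,o,yaw,z,s=s,L=xr,W=W).astype(float)[...,2]   # red
    n=max(1,im.shape[0]//(5*s)); out=[]
    for k in range(n):
        p=cv2.GaussianBlur(im[k*5*s:(k+1)*5*s].mean(0)[None],(0,0),s)[0]; y=W-np.arange(len(p))/s
        g=np.abs(np.gradient(p)); m=np.abs(y-yguess)<win
        w=np.where(m,g,0); w[w<.6*w.max()]=0
        out.append((xr[1]-5*k-2.5,(w*y).sum()/w.sum()))
    return np.array(out)
E
python3 - <<'E'
from edges import *
for n in('top','side'):
    c=cam(n); np.savez(f'{n}1.npz',**c)
    for b,o,yaw,h in(('w',(.5551,.2043),-4.3,42.5),('n',(.469,-.2892),-8.2,32.5)):
        e1=edges(c,o,yaw,.008,(-90,-40),h);e2=edges(c,o,yaw,.008,(-90,-40),-h)
        m=(e1[:,1]+e2[:,1])/2
        print(n,b,'L',e1[:,1].round(1),'R',e2[:,1].round(1)); 
        for e in(e1[:,1],e2[:,1],m): print('  fit',np.polyfit(e1[:,0],e,1)[0]*57.3, np.median(e))
c=dict(np.load('top1.npz'))
cv2.imwrite('pics/rb1.png',np.hstack([rectify(c,(.5551,.2043),-4.3,.008),rectify(c,(.469,-.2892),-8.2,.008)]))
E
```

```text
time: 5.9
tool_pos: [0.3723, 0.3654, 0.1041]
orientation: [[-0.968, 0.251, -0.002], [0.251, 0.968, -0.001], [0.001, -0.002, -1.0]]
ft_force: [-0.6, 1.3, -0.5]
gripper_width: 0.0502
grip_force: 0.0
dp [-0.0024  0.0017  0.0741] roll -0.2 | q6-> -31.0 pos [0.3723 0.3654 0.1041] yaw 75.5 t 5.9 F [-0.6  1.3 -0.5] w 0.0502
top w L [40.2 40.4 40.7 40.6 40.1 39.9 42.1 40.8 41.3 40.5] R [-44.7 -43.7 -44.  -44.4 -44.6 -44.3 -43.3 -43.5 -41.1 -37.6]
  fit -1.0280585513050153 40.5685669682739
  fit -6.118843442132401 -43.860203849367856
  fit -3.573450996718719 -1.6713043989072371
top n L [30.3 31.7 32.1 31.9 30.5 28.6 29.  29.6 29.6 29.2] R [-35.1 -34.7 -34.3 -35.1 -34.7 -35.2 -35.6 -35.3 -36.5 -35.5]
  fit 3.2369057740755034 29.968396239492023
  fit 1.6389852334790753 -35.13746627237232
  fit 2.4379455037772866 -2.616854361021785
side w L [47.1 46.6 46.5 47.1 47.1 46.5 45.8 46.3 47.  46.6] R [-41.2 -41.3 -41.7 -43.3 -42.6 -40.  -40.  -41.5 -42.1 -40.1]
  fit 0.46826621771481686 46.61530902188216
  fit -1.2309628233666867 -41.42621830857695
  fit -0.3813483028259324 2.5689472678922236
side n L [35.  35.6 36.6 38.7 39.3 27.1 28.1 38.7 38.7 38.3] R [-34.1 -34.1 -31.5 -32.  -34.5 -35.7 -29.2 -27.2 -28.  -30.3]
  fit -1.254633371961529 37.43880788813017
  fit -7.30309859355615 -31.740384637684315
  fit -4.278865982758842 2.4720250114707216
```

View pics/rb1.png

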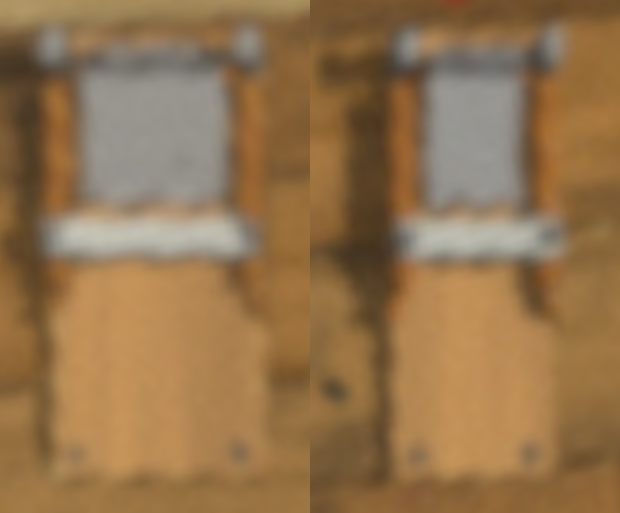

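The rectified picture now shows both boards bare. Mid-lane offsets are about -1.4 mm for the wide board at yaw -4.3°, and about -1 mm for the narrow board at yaw close to -7°. Next I'll grasp the wide template.

```bash
python3 go.py .3752 .3664 .03 75.7; python3 -m pendant '[{"fingers":0.05,"dp":[-0.001,0.001,0.04],"roll":0},{"fingers":0.05,"dp":[-0.001,0.001,0.075],"roll":0},{"fingers":0.05,"dp":[-0.001,0.001,0.075],"roll":0},{"fingers":0.05,"dp":[-0.001,0.001,0.075],"roll":0},{"fingers":0.05,"dp":[-0.001,0.001,0.075],"roll":0}]'; python3 go.py .3752 .3664 .012 75.7
```

```text
dp [-0.0025  0.0015  0.0748] roll -0.2 | q6-> -31.0 pos [0.3725 0.3656 0.1048] yaw 75.5 t 6.0 F [-0.1 -1.2 -0.2] w 0.0501
time: 6.5
tool_pos: [0.3749, 0.3674, 0.0331]
orientation: [[-0.969, 0.248, 0.003], [0.248, 0.969, 0.002], [-0.002, 0.003, -1.0]]
ft_force: [0.2, -0.1, 0.7]
gripper_width: 0.0502
grip_force: 0.0
dp [-0.0005 -0.0009  0.0211] roll -0.0 | q6-> -31.0 pos [0.3749 0.3674 0.0331] yaw 75.7 t 6.5 F [ 0.2 -0.1  0.7] w 0.0502
```

```bash
python3 -m pendant '[{"fingers":0.05,"dp":[0,-0.001,0.021],"roll":0},{"fingers":0.05,"dp":[0,-0.001,0.021],"roll":0},{"fingers":0.05,"dp":[0,-0.001,0.021],"roll":0},{"fingers":0.0,"dp":[0,-0.001,0.021],"roll":0},{"fingers":0.0,"dp":[0,-0.001,0.021],"roll":0},{"fingers":0.0,"dp":[0,-0.001,0.021],"roll":0},{"fingers":0.0,"dp":[0,-0.001,0.021],"roll":0},{"fingers":0.0,"dp":[0,-0.001,0.021],"roll":0}]'; python3 go.py .3752 .3664 .06 75.7
```

```text
time: 7.3
tool_pos: [0.3739, 0.3659, 0.0101]
orientation: [[-0.969, 0.247, 0.001], [0.247, 0.969, 0.001], [-0.0, 0.001, -1.0]]
ft_force: [-0.6, 0.9, 1.8]
gripper_width: 0.0162
grip_force: 30.0
dp [-0.0012  0.0009 -0.0499] roll -0.0 | q6-> -31.0 pos [0.3739 0.3659 0.0101] yaw 75.7 t 7.3 F [-0.6  0.9  1.8] w 0.0162
```

```bash
python3 go.py .4194 .2131 .07 85.7; python3 go.py .4194 .2131 .022 85.7
```

```text
dp [-0.0819 -0.1367 -0.06  ] roll -10.0 | q6-> -59.0 pos [0.3739 0.3659 0.0101] yaw 75.7 t 7.3 F [-0.6  0.9  1.8] w 0.0162
dp [-0.0819 -0.1368 -0.012 ] roll -10.0 | q6-> -59.0 pos [0.3739 0.3659 0.0101] yaw 75.7 t 7.3 F [-0.6  0.9  1.8] w 0.0162
```

```bash
python3 -m pendant '[{"fingers":0.0,"dp":[0,0,-0.03],"roll":0},{"fingers":0.0,"dp":[0,0,-0.06],"roll":0},{"fingers":0.0,"dp":[-0.04,-0.07,-0.06],"roll":-5},{"fingers":0.0,"dp":[-0.07,-0.11,-0.06],"roll":-8},{"fingers":0.0,"dp":[-0.082,-0.137,-0.06],"roll":-10},{"fingers":0.0,"dp":[-0.082,-0.137,-0.06],"roll":-10},{"fingers":0.0,"dp":[-0.082,-0.137,-0.03],"roll":-10},{"fingers":0.0,"dp":[-0.082,-0.137,-0.012],"roll":-10},{"fingers":0.0,"dp":[-0.082,-0.137,-0.012],"roll":-10},{"fingers":0.0,"dp":[-0.082,-0.137,-0.012],"roll":-10}]'; python3 go.py .4194 .2131 .022 85.7
python3 - <<'E'
from edges import *
c=cam('top'); s=cam('side'); np.savez('top2.npz',**c)
a=rectify(c,(.555,.2029),-4.3,.017,L=(-170,35)); b=rectify(s,(.555,.2029),-4.3,.017,L=(-170,35))
cv2.imwrite('pics/rb2.png',np.hstack([a,b]))
E
```

```text
time: 8.3
tool_pos: [0.4189, 0.2128, 0.0217]
orientation: [[-0.997, 0.075, -0.001], [0.075, 0.997, -0.0], [0.001, -0.0, -1.0]]
ft_force: [0.4, 0.2, -1.4]
gripper_width: 0.0156
grip_force: 30.0
dp [-0.0005  0.0003 -0.0003] roll -0.0 | q6-> -59.0 pos [0.4189 0.2128 0.0217] yaw 85.7 t 8.3 F [ 0.4  0.2 -1.4] w 0.0156
```

View pics/rb2.png

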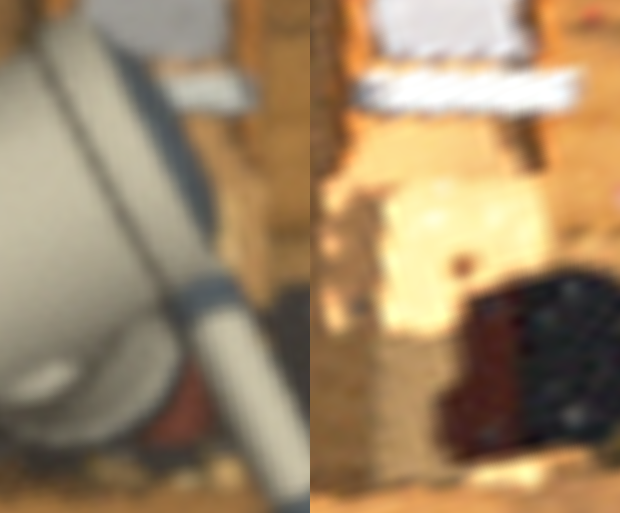

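The top view is blocked by the arm. The side view shows the template flat in front of the fences with its nose at about row 180. Its left edge, column 382, gives about +33 mm, so it lies within about 1.5 mm of the lane's centre line. I'll lower it and start sliding while watching the forces.

```bash
python3 -m pendant '[{"fingers":0.0,"dp":[0,0.001,0.002],"roll":0},{"fingers":0.0,"dp":[0,0.001,0.0035],"roll":0},{"fingers":0.0,"dp":[-0.006,0.001,0.0035],"roll":0},{"fingers":0.0,"dp":[-0.012,0.001,0.0035],"roll":0},{"fingers":0.0,"dp":[-0.018,0.001,0.0035],"roll":0},{"fingers":0.0,"dp":[-0.024,0.001,0.0035],"roll":0},{"fingers":0.0,"dp":[-0.030,0.001,0.0035],"roll":0},{"fingers":0.0,"dp":[-0.030,0.001,0.0035],"roll":0}]'; python3 go.py .4194 .2131 .018 85.7
```

```text
time: 9.2
tool_pos: [0.45, 0.2111, 0.0181]
orientation: [[-0.997, 0.076, 0.0], [0.076, 0.997, -0.0], [-0.0, -0.0, -1.0]]
ft_force: [-0.8, -0.9, -1.6]
gripper_width: 0.0158
grip_force: 30.0
dp [ 0.0307 -0.0003  0.0001] roll -0.0 | q6-> -59.0 pos [0.45   0.2111 0.0181] yaw 85.7 t 9.2 F [-0.8 -0.9 -1.6] w 0.0158
```

```bash
python3 -m pendant '[{"fingers":0.0,"dp":[-0.006,0,0.0007],"roll":0},{"fingers":0.0,"dp":[-0.012,0,0.0007],"roll":0},{"fingers":0.0,"dp":[-0.018,0,0.0007],"roll":0},{"fingers":0.0,"dp":[-0.024,0,0.0007],"roll":0},{"fingers":0.0,"dp":[-0.030,0,0.0007],"roll":0},{"fingers":0.0,"dp":[-0.036,0,0.0007],"roll":0},{"fingers":0.0,"dp":[-0.036,0,0.0007],"roll":0}]'; python3 go.py .5191 .2056 .018 85.7
```

```text
time: 9.9
tool_pos: [0.4847, 0.2089, 0.0179]
orientation: [[-0.997, 0.075, -0.003], [0.075, 0.997, 0.001], [0.003, 0.0, -1.0]]
ft_force: [-8.5, 0.8, 5.9]
gripper_width: 0.016
grip_force: 30.0
dp [-0.0346 -0.0007 -0.0002] roll -0.0 | q6-> -64.0 pos [0.4847 0.2089 0.0179] yaw 85.7 t 9.9 F [-8.5  0.8  5.9] w 0.016
```

```bash
python3 -m pendant '[{"fingers":0.0,"dp":[-0.006,0,0],"roll":0},{"fingers":0.0,"dp":[-0.012,0,0],"roll":0},{"fingers":0.0,"dp":[-0.018,0,0],"roll":0},{"fingers":0.0,"dp":[-0.024,0,0],"roll":0},{"fingers":0.0,"dp":[-0.030,0,0],"roll":0},{"fingers":0.0,"dp":[-0.033,0,0],"roll":0},{"fingers":0.0,"dp":[-0.033,0,0],"roll":0}]'; python3 go.py .5191 .2056 .018 85.7
```

```text
time: 10.6
tool_pos: [0.5174, 0.2065, 0.0179]
orientation: [[-0.997, 0.075, -0.003], [0.075, 0.997, 0.001], [0.003, 0.0, -1.0]]
ft_force: [-7.6, 1.5, 7.4]
gripper_width: 0.0159
grip_force: 30.0
dp [-0.0018 -0.0008 -0.0001] roll 0.0 | q6-> -64.0 pos [0.5174 0.2065 0.0179] yaw 85.7 t 10.6 F [-7.6  1.5  7.4] w 0.0159
```

Next I'll creep forward until the stop resists.

```bash
python3 -m pendant '[{"fingers":0.0,"dp":[-0.001,0,0],"roll":0},{"fingers":0.0,"dp":[-0.002,0,0],"roll":0},{"fingers":0.0,"dp":[-0.003,0,0],"roll":0},{"fingers":0.0,"dp":[-0.003,0,0],"roll":0}]'; python3 go.py .5191 .2056 .018 85.7
```

```text
time: 11.0
tool_pos: [0.5177, 0.2065, 0.0178]
orientation: [[-0.997, 0.074, -0.008], [0.074, 0.997, 0.0], [0.008, -0.0, -1.0]]
ft_force: [-19.1, -0.3, 13.3]
gripper_width: 0.0159
grip_force: 30.0
dp [-0.0015 -0.0008 -0.0002] roll 0.0 | q6-> -64.0 pos [0.5177 0.2065 0.0178] yaw 85.7 t 11.0 F [-19.1  -0.3  13.3] w 0.0159
```

```bash
python3 -m pendant '[{"fingers":0.034,"dp":[0.001,0,0],"roll":0},{"fingers":0.034,"dp":[0.001,0,0],"roll":0},{"fingers":0.034,"dp":[0.001,0,0],"roll":0},{"fingers":0.034,"dp":[0.001,0,-0.03],"roll":0},{"fingers":0.034,"dp":[0.001,0,-0.08],"roll":0},{"fingers":0.034,"dp":[0.001,0,-0.13],"roll":0},{"fingers":0.034,"dp":[0.001,0,-0.18],"roll":0},{"fingers":0.034,"dp":[0.001,0,-0.24],"roll":0},{"fingers":0.034,"dp":[0.001,0,-0.24],"roll":0}]'
python3 - <<'E'
from edges import *
c=dict(np.load('top0.npz'))
# narrow template: long-edge fits in nose part, est yaw 15
for yaw in(14,):
    o=(.480,-.4315)
    e1=edges(c,o,yaw,.006,(-20,50),22,win=8);e2=edges(c,o,yaw,.006,(-20,50),-22,win=8)
    print(e1[:,1].round(1),e2[:,1].round(1))
    for e in(e1,e2): print(np.polyfit(e[:,0],e[:,1],1)[0]*57.3)
    im=rectify(c,o,yaw,.006,s=5,L=(35,85)); 
    p=im[:,int(57*5):int(67*5),2].astype(float).mean(1); p=cv2.GaussianBlur(p[None],(0,0),5)[0]; g=np.abs(np.gradient(p)); print('nose x',85-np.argmax(g)/5)
E
python3 go.py .4427 -.441 .24 -76
```

```text
time: 11.9
tool_pos: [0.522, 0.2062, 0.2653]
orientation: [[-0.997, 0.076, 0.011], [0.076, 0.997, 0.003], [-0.011, 0.004, -1.0]]
ft_force: [0.3, 0.8, 0.5]
gripper_width: 0.0337
grip_force: 0.0
[22.3 23.2 23.6 23.2 23.  23.5 22.8 23.2 23.5 23.2 23.3 23.6 22.  22. ] [-19.1 -18.7 -20.2 -20.4 -20.7 -21.2 -21.3 -21.  -21.2 -21.3 -21.4 -21.2
 -21.2 -22.3]
0.3702291610317968
2.214015233332298
nose x 57.4
dp [ 0.0303 -0.6515  0.0222] roll 161.7 | q6-> 31.0 pos [0.522  0.2062 0.2653] yaw 85.7 t 11.9 F [0.3 0.8 0.5] w 0.0337
```

```bash
python3 -m pendant '[{"fingers":0.05,"dp":[0.02,-0.65,0.015],"roll":160},{"fingers":0.05,"dp":[0.02,-0.65,0.015],"roll":160},{"fingers":0.05,"dp":[0.02,-0.65,0.015],"roll":160},{"fingers":0.05,"dp":[0.02,-0.65,0.015],"roll":160},{"fingers":0.05,"dp":[0.02,-0.65,0.015],"roll":160},{"fingers":0.05,"dp":[0.02,-0.65,0.015],"roll":160},{"fingers":0.05,"dp":[0.02,-0.65,0.015],"roll":160},{"fingers":0.05,"dp":[0.02,-0.65,0.015],"roll":160},{"fingers":0.05,"dp":[0.02,-0.65,0.015],"roll":160},{"fingers":0.05,"dp":[0.02,-0.65,0.015],"roll":160},{"fingers":0.05,"dp":[0.02,-0.65,0.015],"roll":160},{"fingers":0.05,"dp":[0.02,-0.65,0.015],"roll":160}]'; python3 go.py .4425 -.4402 .10 -75.3
```

```text
time: 13.1
tool_pos: [0.4559, -0.393, 0.2425]
orientation: [[0.306, 0.952, -0.0], [0.952, -0.306, 0.0], [0.0, -0.0, -1.0]]
ft_force: [0.9, 0.2, 0.3]
gripper_width: 0.0503
grip_force: 0.0
dp [-0.0491  0.0018  0.1425] roll 57.5 | q6-> 30.0 pos [ 0.4559 -0.393   0.2425] yaw -17.8 t 13.1 F [0.9 0.2 0.3] w 0.0503
```

```bash
python3 -m pendant '[{"fingers":0.05,"dp":[-0.049,0.002,0.03],"roll":57.5},{"fingers":0.05,"dp":[-0.049,0.002,0.05],"roll":57.5},{"fingers":0.05,"dp":[-0.049,0.002,0.08],"roll":57.5},{"fingers":0.05,"dp":[-0.049,0.002,0.11],"roll":57.5},{"fingers":0.05,"dp":[-0.049,0.002,0.142],"roll":57.5},{"fingers":0.05,"dp":[-0.049,0.002,0.142],"roll":57.5},{"fingers":0.05,"dp":[-0.049,0.002,0.142],"roll":57.5},{"fingers":0.05,"dp":[-0.049,0.002,0.142],"roll":57.5},{"fingers":0.05,"dp":[-0.049,0.002,0.142],"roll":57.5},{"fingers":0.05,"dp":[-0.049,0.002,0.142],"roll":57.5}]'; python3 go.py .4425 -.4402 .0105 -75.3
```

```text
time: 14.1
tool_pos: [0.4438, -0.4381, 0.1015]
orientation: [[0.965, 0.262, 0.0], [0.262, -0.965, -0.0], [0.0, 0.0, -1.0]]
ft_force: [-0.1, -0.1, 0.8]
gripper_width: 0.0499
grip_force: 0.0
dp [-0.0018  0.0017  0.091 ] roll 0.5 | q6-> 30.0 pos [ 0.4438 -0.4381  0.1015] yaw -74.8 t 14.1 F [-0.1 -0.1  0.8] w 0.0499
```

```bash
python3 -m pendant '[{"fingers":0.05,"dp":[-0.002,0.002,0.04],"roll":0.5},{"fingers":0.05,"dp":[-0.002,0.002,0.075],"roll":0.5},{"fingers":0.05,"dp":[-0.002,0.002,0.091],"roll":0.5},{"fingers":0.05,"dp":[-0.002,0.002,0.091],"roll":0.5},{"fingers":0.05,"dp":[-0.002,0.002,0.091],"roll":0.5},{"fingers":0.0,"dp":[-0.002,0.002,0.091],"roll":0.5},{"fingers":0.0,"dp":[-0.002,0.002,0.091],"roll":0.5},{"fingers":0.0,"dp":[-0.002,0.002,0.091],"roll":0.5},{"fingers":0.0,"dp":[-0.002,0.002,0.091],"roll":0.5},{"fingers":0.0,"dp":[-0.002,0.002,0.091],"roll":0.5}]'; python3 go.py .338 -.274 .06 -96.9
python3 - <<'E'
from edges import *
c=cam('top'); np.savez('top3.npz',**c)
p=cloud(c)
a=grid(rectify(c,(.555,.2029),-4.3,.014),32); b=grid(rectify(c,(.4689,-.2901),-6.9,.008),32.5)
cv2.imwrite('pics/rb3.png',np.hstack([a,b]))
E
```

```text
time: 15.1
tool_pos: [0.4425, -0.4404, 0.0111]
orientation: [[0.968, 0.251, 0.0], [0.251, -0.968, -0.0], [0.0, 0.0, -1.0]]
ft_force: [0.6, -0.2, 2.1]
gripper_width: 0.0161
grip_force: 29.9
dp [-0.0593 -0.1873 -0.049 ] roll 21.5 | q6-> 58.0 pos [ 0.4425 -0.4404  0.0111] yaw -75.4 t 15.1 F [ 0.6 -0.2  2.1] w 0.0161
```

View pics/rb3.png

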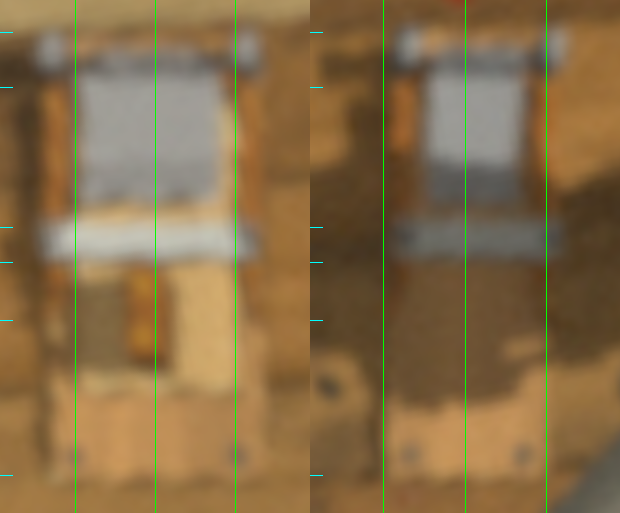

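The wide template is home: its tail is at row 390, which is x = -61 mm, and the plate shows under the crossbar and clip. The narrow board's lane lies about 1 mm to the -y side of my frame at yaw -6.9°. Now I'll carry the narrow template across.

```bash
python3 go.py .3338 -.2748 .0225 -96.9; python3 -m pendant '[{"fingers":0.0,"dp":[0,0,-0.03],"roll":0},{"fingers":0.0,"dp":[0,0,-0.07],"roll":0},{"fingers":0.0,"dp":[0,0,-0.08],"roll":0},{"fingers":0.0,"dp":[-0.02,-0.05,-0.08],"roll":6},{"fingers":0.0,"dp":[-0.04,-0.1,-0.08],"roll":12},{"fingers":0.0,"dp":[-0.06,-0.15,-0.08],"roll":18},{"fingers":0.0,"dp":[-0.0635,-0.187,-0.08],"roll":21.5},{"fingers":0.0,"dp":[-0.0635,-0.187,-0.08],"roll":21.5},{"fingers":0.0,"dp":[-0.0635,-0.187,-0.05],"roll":21.5},{"fingers":0.0,"dp":[-0.0635,-0.187,-0.02],"roll":21.5},{"fingers":0.0,"dp":[-0.0635,-0.187,-0.012],"roll":21.5},{"fingers":0.0,"dp":[-0.0635,-0.187,-0.012],"roll":21.5}]'; python3 go.py .3338 -.2748 .0195 -96.9
```

```text
dp [-0.0636 -0.1876 -0.0115] roll 21.5 | q6-> 57.0 pos [ 0.4425 -0.4404  0.0111] yaw -75.4 t 15.15 F [-0.7 -0.2  2.5] w 0.0159
time: 16.35
tool_pos: [0.3333, -0.2749, 0.0213]
orientation: [[0.993, -0.121, -0.002], [-0.121, -0.993, 0.002], [-0.002, -0.002, -1.0]]
ft_force: [0.1, 0.0, -0.8]
gripper_width: 0.0162
grip_force: 30.0
dp [ 0.0005 -0.0001  0.0018] roll -0.0 | q6-> 57.0 pos [ 0.3333 -0.2749  0.0213] yaw -96.9 t 16.35 F [ 0.1  0.  -0.8] w 0.0162
```

```bash
python3 -m pendant '[{"fingers":0.0,"dp":[0,0,0.0015],"roll":0},{"fingers":0.0,"dp":[0,0,0.0025],"roll":0},{"fingers":0.0,"dp":[0.006,0,0.0025],"roll":0},{"fingers":0.0,"dp":[0.012,0,0.0025],"roll":0},{"fingers":0.0,"dp":[0.018,0,0.0025],"roll":0},{"fingers":0.0,"dp":[0.024,0,0.0025],"roll":0},{"fingers":0.0,"dp":[0.030,0,0.0025],"roll":0},{"fingers":0.0,"dp":[0.030,0,0.0025],"roll":0}]'; python3 go.py .4331 -.2868 .019 -96.9
```

```text
time: 17.15
tool_pos: [0.3644, -0.2789, 0.0201]
orientation: [[0.993, -0.12, 0.0], [-0.12, -0.993, 0.0], [0.0, -0.0, -1.0]]
ft_force: [-1.0, -0.2, -0.9]
gripper_width: 0.0157
grip_force: 30.0
dp [ 0.0691 -0.0005  0.0011] roll -0.0 | q6-> 63.0 pos [ 0.3644 -0.2789  0.0201] yaw -96.9 t 17.15 F [-1.  -0.2 -0.9] w 0.0157
```

```bash
python3 -m pendant '[{"fingers":0.0,"dp":[0.006,0,0.0015],"roll":0},{"fingers":0.0,"dp":[0.012,0,0.0015],"roll":0},{"fingers":0.0,"dp":[0.018,0,0.0015],"roll":0},{"fingers":0.0,"dp":[0.024,0,0.0015],"roll":0},{"fingers":0.0,"dp":[0.030,0,0.0015],"roll":0},{"fingers":0.0,"dp":[0.036,0,0.0015],"roll":0},{"fingers":0.0,"dp":[0.036,0,0.0015],"roll":0}]'; python3 go.py .4331 -.2868 .019 -96.9
```

```text
time: 17.85
tool_pos: [0.399, -0.2834, 0.0189]
orientation: [[0.993, -0.121, -0.003], [-0.121, -0.993, 0.0], [-0.003, 0.0, -1.0]]
ft_force: [-7.0, 0.8, 7.3]
gripper_width: 0.0157
grip_force: 30.0
dp [ 0.0343 -0.0008 -0.0002] roll -0.0 | q6-> 63.0 pos [ 0.399  -0.2834  0.0189] yaw -96.9 t 17.85 F [-7.   0.8  7.3] w 0.0157
```

```bash
python3 -m pendant '[{"fingers":0.0,"dp":[0.006,0,0],"roll":0},{"fingers":0.0,"dp":[0.012,0,0],"roll":0},{"fingers":0.0,"dp":[0.018,0,0],"roll":0},{"fingers":0.0,"dp":[0.024,0,0],"roll":0},{"fingers":0.0,"dp":[0.030,0,0],"roll":0},{"fingers":0.0,"dp":[0.032,0,0],"roll":0},{"fingers":0.0,"dp":[0.032,0,0],"roll":0}]'; python3 go.py .4331 -.2868 .019 -96.9
```

```text
time: 18.55
tool_pos: [0.4304, -0.2873, 0.0189]
orientation: [[0.993, -0.121, -0.003], [-0.121, -0.993, 0.0], [-0.003, 0.0, -1.0]]
ft_force: [-7.5, 1.1, 7.5]
gripper_width: 0.0158
grip_force: 30.0
dp [ 0.0026 -0.0008 -0.0001] roll -0.1 | q6-> 63.0 pos [ 0.4304 -0.2873  0.0189] yaw -97.0 t 18.55 F [-7.5  1.1  7.5] w 0.0158
```

```bash
python3 -m pendant '[{"fingers":0.0,"dp":[0.001,0,0],"roll":0},{"fingers":0.0,"dp":[0.002,0,0],"roll":0},{"fingers":0.0,"dp":[0.003,0,0],"roll":0},{"fingers":0.0,"dp":[0.003,0,0],"roll":0}]'; python3 go.py .4331 -.2868 .019 -96.9
```

```text
time: 18.95
tool_pos: [0.4313, -0.2874, 0.0189]
orientation: [[0.993, -0.122, -0.007], [-0.122, -0.993, 0.001], [-0.007, -0.0, -1.0]]
ft_force: [-18.2, 2.6, 12.4]
gripper_width: 0.0159
grip_force: 30.0
dp [ 0.0018 -0.0008 -0.0001] roll -0.1 | q6-> 63.0 pos [ 0.4313 -0.2874  0.0189] yaw -97.0 t 18.95 F [-18.2   2.6  12.4] w 0.0159
```

```bash
python3 -m pendant '[{"fingers":0.023,"dp":[-0.001,0,0],"roll":0},{"fingers":0.023,"dp":[-0.001,0,0],"roll":0},{"fingers":0.023,"dp":[-0.001,0,0],"roll":0},{"fingers":0.023,"dp":[-0.001,0,-0.03],"roll":0},{"fingers":0.023,"dp":[-0.001,0,-0.08],"roll":0},{"fingers":0.023,"dp":[-0.001,0,-0.13],"roll":0},{"fingers":0.023,"dp":[-0.001,0,-0.18],"roll":0},{"fingers":0.023,"dp":[-0.001,0.05,-0.2],"roll":0},{"fingers":0.023,"dp":[-0.02,0.1,-0.2],"roll":0},{"fingers":0.023,"dp":[-0.04,0.15,-0.2],"roll":0},{"fingers":0.023,"dp":[-0.06,0.19,-0.2],"roll":0},{"fingers":0.023,"dp":[-0.06,0.19,-0.2],"roll":0}]'
python3 - <<'E'
from seg import *
from edges import *
c=cam('top'); np.savez('top4.npz',**c)
a=grid(rectify(c,(.555,.2029),-4.3,.014),32,bars=(-60,60)); b=grid(rectify(c,(.4688,-.2911),-6.9,.014),22,bars=(-60,60))
cv2.imwrite('pics/rb4.png',np.hstack([a,b]))
r=rect(c,region(c,225,205,262,240,lambda h:(h[...,2]>168)&(h[...,1]>80)&(h[...,1]<132)),.028); print('offcut',r)
P=cloud(c);q=ray(c,247,222,.028);m=(np.hypot(P[...,0]-.35,P[...,1]-.15)<.012); print('offcut z',np.median(P[m][:,2]))
for n,o,yaw,w in(('w',(.555,.2029),-4.3,26),('n',(.4688,-.2911),-6.9,17)):
    im=rectify(c,o,yaw,.014,s=5,L=(-80,-40))[...,2].astype(float)
    for y in(w,-w):
        j=int((62-y)*5); p=cv2.GaussianBlur(im[:,j-20:j+20].mean(1)[None],(0,0),4)[0]; print(n,y,'tail x',-40-np.argmax(np.abs(np.gradient(p)))/5)
E
```

```text
time: 20.15
tool_pos: [0.3486, -0.4728, 0.2173]
orientation: [[0.992, -0.126, -0.002], [-0.126, -0.992, -0.0], [-0.002, 0.0, -1.0]]
ft_force: [0.6, -0.0, 0.1]
gripper_width: 0.023
grip_force: 0.0Traceback (most recent call last):
  File "<stdin>", line 6, in <module>
  File "seg.py", line 7, in region
    k=max(cs,key=cv2.contourArea)[:,0].astype(float)
      ~~~^^^^^^^^^^^^^^^^^^^^^^^^
ValueError: max() iterable argument is empty
```

View pics/rb4.png

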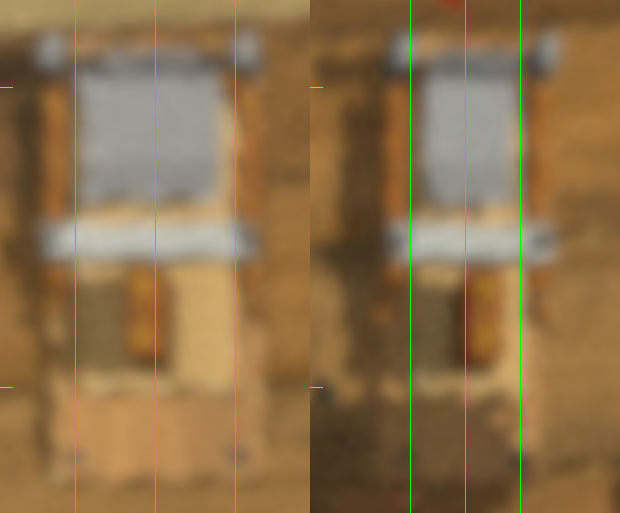

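Both templates have their tails at about row 390, board x ≈ -61 mm. They lie square under the crossbars, with the plates running on beneath the clips. One last check of the offcut, both tails and the bystanders.

```bash
python3 - <<'E'
from edges import *
c=dict(np.load('top4.npz')); c0=dict(np.load('top1.npz'))
P=cloud(c); m=(np.hypot(P[...,0]-.35,P[...,1]-.15)<.012); print('offcut top z',np.median(P[m][:,2]),m.sum())
m=(np.abs(P[...,0]-.35)<.06)&(np.abs(P[...,1]-.15)<.07)&(P[...,2]>.018)&(P[...,2]<.04); print('offcut',P[m].mean(0),P[m].min(0),P[m].max(0))
for n,o,yaw,w in(('w',(.555,.2029),-4.3,24),('n',(.4688,-.2911),-6.9,-17)):
    im=rectify(c,o,yaw,.014,s=5,L=(-80,-45))[...,2].astype(float)
    j=int((62-w)*5); p=cv2.GaussianBlur(im[:,j-20:j+20].mean(1)[None],(0,0),4)[0]; print(n,'tail x',-45-np.argmax(np.abs(np.gradient(p)))/5)
d=cv2.absdiff(c['image'],c0['image']).max(2)
for n,(u,v) in dict(mug=(118,193),block=(165,159),jar=(193,146),reel=(393,235),tin=(420,237)).items(): print(n,np.median(d[v-6:v+7,u-6:u+7]))
E
```

```text
offcut top z 0.024353109430054233 54
offcut [0.34799196 0.14669797 0.02694428] [0.32665791 0.10936062 0.01874821] [0.36932627 0.1847865  0.0343929 ]
w tail x -53.6
n tail x -61.6
mug 154.0
block 2.0
jar 2.0
reel 2.0
tin 71.0
```

```bash
python3 -c "from workcell import ticket; print(ticket.close_job())"
```

```text
the job is handed in; nothing more can be done
None
```

I handed in the job at about 20 s: both templates are pushed home against their end stops and released under the clips, the offcut lies flat on the bench clear of both boards, and no bystander was touched as far as I could see, though the arm hid the mug and tin in the last comparison; the verdict was not shown.

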